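Ease the door wedge out from under the copier lid and put the copier back in service

TASK

The copier's glass has aired with its heavy lid propped on the orange door wedge. Work the wedge straight back out from under the lid in short tugs of about 2 cm, resting half a second after each, so that the lid comes down gently and never drops, then lay the wedge flat on its underside in the wooden tray. With the lid shut, turn the dial until its white pointer faces the green mark, then press the green button right down and let it go; leave everything else on the cart where it stands.

Things in the scene. Friction and masses are not known exactly. Their poses are not given: they have to be found in the camera images.
- printer: white flat-bed copier, 375 deep (x) x 400 wide (y), heavy and fixed to the cart; origin at the centre of its underside, x points from its front (which faces the robot) to its back. Its top deck is flat and 145 above the cart: dark control strip along the front, from x = -187 to -102, the lid behind it. Wedge, dial and button are on this deck.
- lid_edge (a point): point on the copier's deck right below the middle of the closed lid's front edge; the edge runs along the copier's y. Axes as the copier's. The lid is 22 thick at its front edge and 392 wide; a feeder box stands 38 higher, from 50 behind the front edge.
- lid_lip (a point): middle of the heavy lid's lower front edge, moves with the lid (2.4 kg, about 11 N at this edge; hinged along the back, 274 behind the edge). At the start it rests on the wedge 26 to 33 above the deck; shut, the lid stands on feet with this edge 4 above the deck, so that the wedge's tip passes freely. Nothing but the wedge holds the lid up.
- wedge_grip (a point): orange rubber door wedge, 165 long, 48 wide, flat below, straight slope from 46 high at the tail to 4 at the tip, 0.24 kg. Point on its middle line, 35 from the tail end, 130 from the tip, 18.5 above its underside. x points to the tip, z up. At the start it lies on the deck, tip 91 to 107 under the lid, roughly along the copier's x; it is pulled to the copier's -x, with 8 to 19 N.
- tray_in (a point): open wooden tray, 240 (x) x 140 (y) outside, 32 high, walls and floor 5 thick, fixed to the cart; this point is the centre of the inner floor (5 above the cart). It may stand left or right of the copier. Inside 230 x 130.
- dial (a joint): dial on the control strip, rad, 0 to 2.1, growing clockwise seen from above; 0 = pointer towards the copier's front (-x), 1.30 = pointer at the green mark. Stays where it is left.
- dial_grip (a point): on the dial's axis, 28 above the deck: middle of its upright finger bar, which is 52 long, 14 thick and 30 high (top 40 above the deck) on a round skirt 54 across (its top 12 above the deck). x runs along the bar, away from the pointer end; the point turns with the dial.
- ready_mark (a point): the green mark on the deck beside the dial, 38 from the dial's axis
- start_button (a joint): green round push button, m, 0 = up, 0.006 = fully down; springs back; fully down takes 5 N
- start_button_top (a point): centre of the button's top face (30 across), 22 above the deck; pressed straight down
- clip_board: bystander: dark board with chrome spring clip, lying flat, 235 x 165, clip 22 high; origin at its underside's centre
- phone_stand: bystander: clear acrylic phone stand, 85 x 80, 115 high; origin at its underside's centre
- flashlight: bystander: red aluminium flashlight lying, 150 long (x), 36 thick; origin at its middle, on the cart
- vase: bystander: squat white ceramic vase, empty, 104 across, 88 high; origin at its underside's centre
- clip_tin: bystander: round green tin with a bare metal lid, 66 across, 42 high; origin at its underside's centre
Not all that is in view belongs to the job. What is shaped like the part that bears wedge_grip but blue is not meant.

How it is judged:
By the outcome, as a careful person would: the job done as asked, in the order asked, and still so for the second after the job is handed in, with the robot touching nothing.
It also fails if it takes over 72 s, if anything falls off the work surface, if the arm or the gripper's body presses on something with over 40 N, if the wrist force passes 120 N, or if a joint passes its speed limit or range.

ROBOT

A 6-joint arm with a two-finger parallel gripper is mounted at the origin on the work surface. World frame = base frame: x ahead of the robot, y to its left, z up, the work surface at z = 0. Lengths are in m, angles in rad, forces in N, time in s.
With the tool pointing down it reaches from about 0.35 to 0.775 m from the base axis. Payload 7.3 kg.
Tool frame: the origin (TCP) lies between the finger pads; the fingertips stand 8 mm ahead of it and the grasp point (between the pads) lies 11 mm behind it (robot.nose_length is the distance from the TCP to the fingertips, in m); z points along the fingers, y is the line along which they close (so a half turn about z gives the same grasp; the last joint's range is limited). The gripper opens to 92 mm and grips with 3 to 60 N. Pads are 19 mm wide; open, the fingers measure 130 mm over their backs; the gripper's body (75 mm by 190 mm) begins 47 mm behind the grasp point.
Start: joints at [1.188, 0.342, 1.524, -0, 1.275, -0.146], TCP at [0.123, 0.51, 0.235] pointing down, gripper open.
Joint ranges: [-2.53, 2.53], [-0.77, 2.02], [0.04, 2.7], [-1, 4.14], [0.28, 2.66], [-3.11, 3.11]. Speed limits (rad/s): [2.57, 2.57, 3.14, 3.14, 3.14, 3.14].

INTERFACE

Orientations are given as [roll, pitch, yaw] about the fixed x, y, z axes, in that order (R = Rz(yaw) Ry(pitch) Rx(roll)).
In Python, from cell import robot gives the robot as it stands. The module is installed in compiled form; this text tells all that it offers.
- The arm moves only by the shell command python3 -m jog 'ROWS' [FORCE]. ROWS is JSON, a list that holds one entry, the list of rows, each a list of 5 numbers: the gripper's target within -1 to 1 (fully open at 1, half-way at 0, shut at -1), then the shift along the tool's x, y, z in m, then the turn about the tool's z in rad. A call has 1 to 5 rows; each row is the pose to reach, as a shift and turn from the pose commanded when the call began, along the tool's axes at that moment; what a row does not reach only later rows make up. A row lasts 1/12 s, in which the tool goes at most 41.7 mm and 7.16 degrees, less where a joint would pass 70% of its speed; a pose out of reach is approached as far as the arm can. A call with a gripper value outside its range is refused whole. The fingers move at their own pace and stop on an object; FORCE is the grip in N (left out, the last holds). Time passes only in rows, so rows that repeat a pose let the fingers close. It gives the time, the measured TCP pose, the force, the opening and the grip force at its end, in the units of the state.
- robot.observe(): the state, without advancing time (a new reading comes with each control period).
- robot.read_camera(name): name is "scene" or "top" or "wrist"; returns the picture (420x560x3 uint8, red, green, blue); there is no depth.
- robot.camera_model(name): a dict with "camera_matrix" (3x3 intrinsics, pixels), "position" and "attitude" of the camera in the world; the wrist camera has in their place "mount" (4x4, takes a point from camera to tool coordinates, whose origin is the TCP and whose axes are the flange's). Camera axes: x right, y down, z forward; pixel columns grow to the right and rows downward; lengths in m; the calibration is good to about 2 mm. A picture is of the moment at which its call begins: read the wrist's pose just before it. camera_model takes no time and is no camera call.
- robot.hand_in(): hands the job in; it is judged then, once.
The state is a dict: "time": time; "qpos": joint angles; "qvel": joint speeds; "joint_efforts": joint torques, N m; "tool_pos": TCP position; "tool_rot": TCP orientation; "contact_force": force on the tool from outside, world axes, zero at the start; "torque": the same for the moment, N m; "opening": finger opening in m; "grip_force": force on a finger pad.
Only numpy, scipy, OpenCV 4.12 (cv2) and the standard library are available. Lean on these libraries where they do the work, as an engineer would, in place of code of your own. Each camera call takes 0.05 s, during which the arm holds its last target. There are 200 camera calls.

## Working session

There is one attempt and no reset: what is moved stays moved. The work goes in short steps, Python scripts to look and compute and a shell command to move; the robot and the scene stay as the last step left them, time stands still between calls to the robot, and variables do not carry over. Pictures are saved under pics/ and viewed, at most 14 in all, crops included, and the job is handed in when it is done.

```bash
mkdir -p pics
cat > h.py <<'E'
import numpy as np, cv2, json
from scipy.spatial.transform import Rotation as R
from cell import robot
def cam(name, s=None):
    m=robot.camera_model(name); K=np.array(m["camera_matrix"])
    if name=="wrist":
        T=np.eye(4); T[:3,:3]=rot(s["tool_rot"]); T[:3,3]=s["tool_pos"]
        M=T@np.array(m["mount"]); return K,M[:3,:3],M[:3,3]
    return K,rot(m["attitude"]),np.array(m["position"])
def rot(a):
    a=np.array(a,float)
    if a.shape==(3,3): return a
    return R.from_euler('xyz',a).as_matrix() if a.size==3 else R.from_quat(a).as_matrix()
def ray(c,uv):
    K,Rm,p=c; d=Rm@np.linalg.inv(K)@np.array([uv[0],uv[1],1.]); return p,d/np.linalg.norm(d)
def onz(c,uv,z):
    p,d=ray(c,uv); return p+d*(z-p[2])/d[2]
def proj(c,X):
    K,Rm,p=c; q=K@(Rm.T@(np.array(X)-p)); return q[:2]/q[2]
def tri(cs,uvs):
    A=np.zeros((3,3));b=np.zeros(3)
    for c,uv in zip(cs,uvs):
        p,d=ray(c,uv); P=np.eye(3)-np.outer(d,d); A+=P;b+=P@p
    return np.linalg.solve(A,b)
def save(name,f,scale=1):
    s=robot.observe(); im=robot.read_camera(name)
    cv2.imwrite(f,cv2.resize(im[:,:,::-1],None,fx=scale,fy=scale)); return s
E
python3 - <<'E'
from h import *
s=robot.observe();print(s)
for n in("scene","top","wrist"):
    print(n,robot.camera_model(n))
    save(n,f"pics/{n}0.png",1.4)
E
```

```text
{'time': 0.0, 'qpos': array([ 1.18801986e+00,  3.42726577e-01,  1.52504463e+00, -4.50563917e-05,
        1.27539752e+00, -1.46020246e-01]), 'qvel': array([ 0.00059044,  0.00256354, -0.00051644,  0.00089451, -0.00064894,
       -0.00018335]), 'joint_efforts': array([-2.60759180e-04, -4.31247175e+01, -2.44218546e+01,  7.16391834e-02,
        5.61482913e-02, -1.25706447e-04]), 'tool_pos': array([0.12298625, 0.50997006, 0.23403332]), 'tool_rot': array([-3.14002708e+00, -1.86696393e-04,  2.90484944e+00]), 'contact_force': array([-0.0292835 , -0.63460674, -0.13738502]), 'torque': array([ 0.01355443, -0.05007585, -0.06873417]), 'grip_force': 0.0, 'opening': 0.09186495942870829}
scene {'camera_matrix': array([[478.99793252,   0.        , 284.95761307],
       [  0.        , 478.99793252, 216.2414724 ],
       [  0.        ,   0.        ,   1.        ]]), 'position': array([ 1.37076501, -0.07075143,  1.27422543]), 'attitude': array([-2.49089545, -0.0057566 ,  1.48501662])}
top {'camera_matrix': array([[489.57738192,   0.        , 272.01394108],
       [  0.        , 489.57738192, 213.26538517],
       [  0.        ,   0.        ,   1.        ]]), 'position': array([0.28394456, 0.01564554, 1.22111857]), 'attitude': array([-2.94436443, -0.02345822, -1.54547314])}
wrist {'camera_matrix': array([[355.2829525 ,   0.        , 280.26722344],
       [  0.        , 355.2829525 , 208.2807451 ],
       [  0.        ,   0.        ,   1.        ]]), 'mount': array([[-1.27208069e-03, -9.63834339e-01, -2.66499060e-01,
         7.05252949e-02],
       [ 9.99999190e-01, -1.23996687e-03, -2.88770304e-04,
        -9.25972886e-04],
       [-5.21232699e-05, -2.66499212e-01,  9.63835135e-01,
        -1.49301774e-01],
       [ 0.00000000e+00,  0.00000000e+00,  0.00000000e+00,
         1.00000000e+00]])}
```

View pics/top0.png

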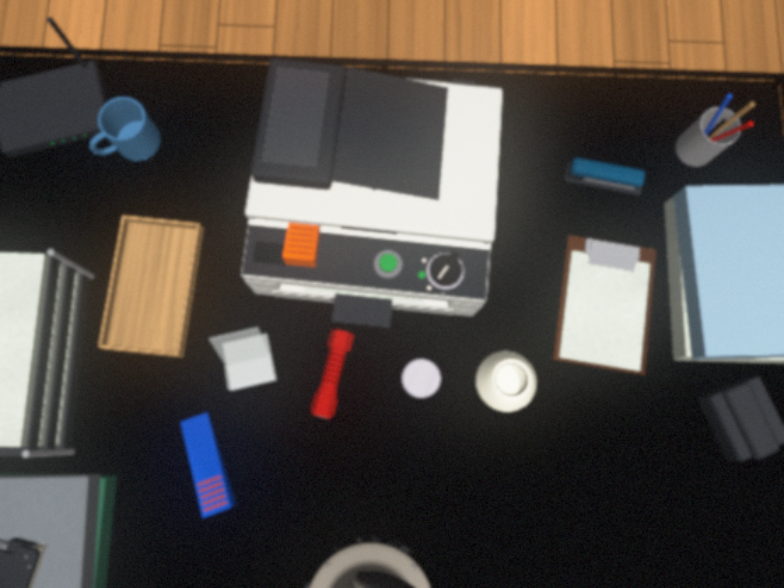

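View pics/scene0.png

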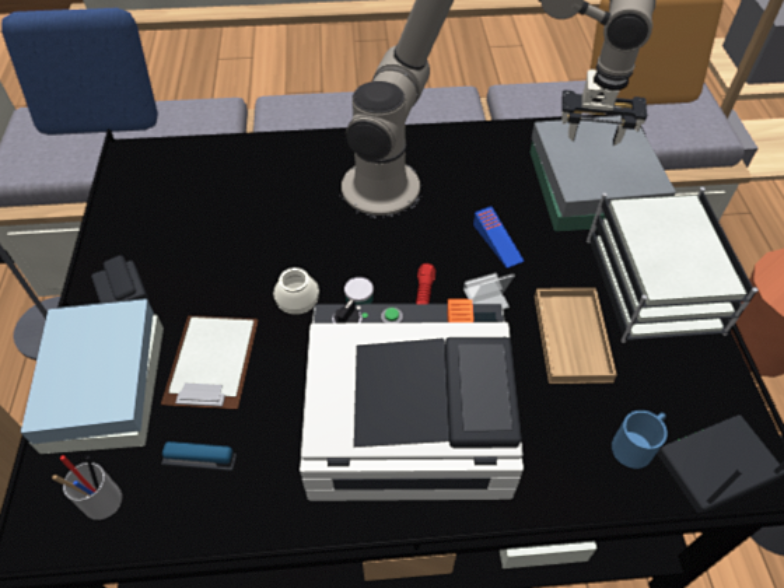

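The top view shows the wedge tail at (301,244), the button at (388,263), the dial at (445,271), the green mark at (421,275) and the tray at (152,286), in 1.4x pixels. The scene view agrees: wedge (460,310), tray (576,335).

Run:
```python
from h import *
c=cam("top");d=cam("scene")
g=lambda u,v,z:print(np.round(onz(c,(u/1.4,v/1.4),z),4))
print("wedge tail top L/R",);g(283,264,.145);g(317,267,.145)
print("button");g(388,263,.167); print("dial");g(445,271,.185)
print("mark");g(421,275,.145)
print("tray corners rim");[g(*p,.032) for p in((123,216),(204,225),(184,356),(99,348))]
print("tray centre floor");g(152,287,.005)
print("copier deck front corners");g(244,278,.145);g(489,300,.145)
print("lid front edge");g(246,216,.19);g(493,240,.19)
for n,a,b in(("button",(388,263),(391,314)),("dial",(445,271),(348,312))):
  print(n,tri([c,d],[np.array(a)/1.4,np.array(b)/1.4]))
print("phone stand");g(243,360,.05);print("vase");g(507,380,.08)
```

```text
wedge tail top L/R
[0.5517 0.155  0.145 ]
[0.5484 0.1001 0.145 ]
button
[ 0.553  -0.0137  0.167 ]
dial
[ 0.5384 -0.1023  0.185 ]
mark
[ 0.5404 -0.068   0.145 ]
tray corners rim
[0.6596 0.4608 0.032 ]
[0.6475 0.3149 0.032 ]
[0.4108 0.3314 0.032 ]
[0.4206 0.4784 0.032 ]
tray centre floor
[0.5365 0.406  0.005 ]
copier deck front corners
[0.5267 0.2161 0.145 ]
[ 0.5025 -0.178   0.145 ]
lid front edge
[0.616 0.211 0.19 ]
[ 0.5895 -0.1768  0.19  ]
button [ 0.55465031 -0.01219993  0.1612216 ]
dial [ 0.54382354 -0.1016003   0.16370282]
phone stand
[0.4049 0.2262 0.05  ]
vase
[ 0.3806 -0.219   0.08  ]
```

```bash
python3 -m jog '[[[1,-0.031,-0.025,-0.005,0],[1,-0.062,-0.05,-0.01,0],[1,-0.094,-0.074,-0.015,0],[1,-0.127,-0.1,-0.02,0],[1,-0.16,-0.126,-0.022,0]]]' && python3 -m jog '[[[1,-0.032,-0.025,-0.005,0],[1,-0.064,-0.05,-0.01,0],[1,-0.096,-0.076,-0.015,0],[1,-0.128,-0.101,-0.02,0],[1,-0.16,-0.126,-0.022,0]]]' && python3 -m jog '[[[1,-0.032,-0.025,-0.005,0],[1,-0.064,-0.05,-0.01,0],[1,-0.096,-0.076,-0.015,-0.05],[1,-0.128,-0.101,-0.02,-0.1],[1,-0.16,-0.126,-0.022,-0.175]]]' && python3 -m jog '[[[1,0,0,0,0],[1,0,0,0,0]]]'
cat >> h.py <<'E'
def go(pos=None,yaw=None):
    "shift in tool axes and turn for the TCP to reach pos, yaw"
    s=robot.observe(); Rm=rot(s["tool_rot"]); y0=s["tool_rot"][2]
    print("tcp",np.round(s["tool_pos"],4),"yaw",round(y0,3),"q6",round(s["qpos"][5],2),"t",round(s["time"],2))
    if pos is not None: print("shift",np.round(Rm.T@(np.array(pos)-s["tool_pos"]),4))
    if yaw is not None: print("turn",np.round((-(yaw-y0)+np.pi)%(2*np.pi)-np.pi,3))
E
python3 - <<'E'
from h import *
s=save("wrist","pics/w1.png",1.4);print(s); np.save("w1.npy",np.r_[s["tool_pos"],s["tool_rot"]])
E
```

```text
time: 0.57
tool_pos: [0.2491, 0.3498, 0.2571]
tool_rot: [3.141, 0.0, 2.906]
contact_force: [0.6, 1.1, 0.0]
opening: 0.0918
grip_force: 0.0
time: 0.98
tool_pos: [0.3754, 0.1894, 0.2794]
tool_rot: [3.141, 0.001, 2.905]
contact_force: [0.5, 0.6, 0.4]
opening: 0.0917
grip_force: 0.0
time: 1.4
tool_pos: [0.5014, 0.0291, 0.3012]
tool_rot: [3.141, 0.001, 3.082]
contact_force: [1.2, 1.5, 0.8]
opening: 0.0917
grip_force: 0.0
time: 1.57
tool_pos: [0.501, 0.0294, 0.2998]
tool_rot: [3.141, -0.002, 3.076]
contact_force: [0.0, 0.3, -0.6]
opening: 0.0915
grip_force: 0.0
{'time': 1.5667, 'qpos': array([-9.42282958e-02,  2.55940297e-01,  1.46490089e+00,  1.96990787e-04,
        1.42232700e+00, -1.59949234e+00]), 'qvel': array([ 0.0525581 , -0.03211752,  0.03979207,  0.01410805,  0.00582788,
        0.03121672]), 'joint_efforts': array([ -1.68231681, -39.05012727, -26.75213456,  -0.27498661,
        -0.10034921,  -0.40012973]), 'tool_pos': array([0.50103616, 0.0294491 , 0.29980917]), 'tool_rot': array([ 3.14135275e+00, -1.56930541e-03,  3.07603127e+00]), 'contact_force': array([ 0.01480813,  0.32905366, -0.56454   ]), 'torque': array([ 0.02283316,  0.07610361, -0.01886912]), 'grip_force': 0.0, 'opening': 0.09149523825710672}
```

View pics/w1.png

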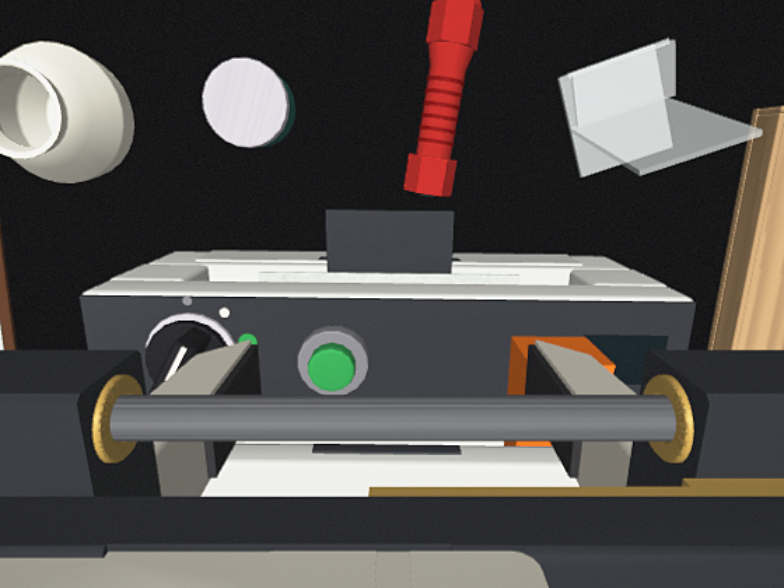

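The wrist view is turned half round: button (332,368), dial (185,345), wedge tail's lower edge around (515..615,340..370). The gripper hides the rest, so I move back 9 cm.

```bash
python3 -m jog '[[[1,0.03,0.01,0,0],[1,0.06,0.02,0,0],[1,0.09,0.03,0,0],[1,0.09,0.03,0,0],[1,0.09,0.03,0,0]]]'
python3 - <<'E'
from h import *
s=save("wrist","pics/w2.png",1.4); np.save("w2.npy",np.r_[s["tool_pos"],s["tool_rot"]])
E
```

```text
time: 2.03
tool_pos: [0.4109, 0.0681, 0.3013]
tool_rot: [3.141, 0.001, 3.082]
contact_force: [-0.5, -0.6, -0.2]
opening: 0.0916
grip_force: 0.0
```

View pics/w2.png

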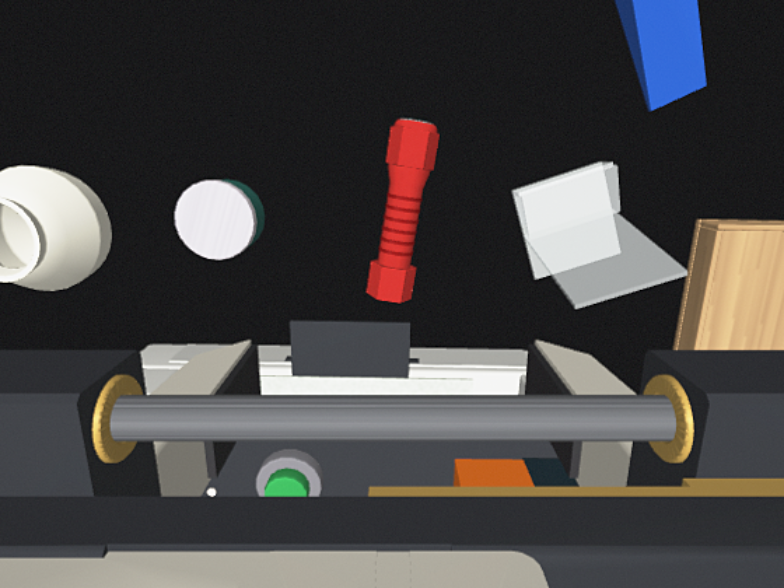

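I went the wrong way: the image's top is towards the robot, so the camera has to go forward to clear the gripper.

```bash
python3 -m jog '[[[1,-0.04,-0.005,-0.005,0],[1,-0.08,-0.01,-0.01,0],[1,-0.12,-0.015,-0.015,0],[1,-0.16,-0.02,-0.02,0],[1,-0.195,-0.025,-0.02,0]]]' && python3 -m jog '[[[1,0,0,0,0],[1,0,0,0,0],[1,0,0,0,0]]]'
python3 - <<'E'
from h import *
s=save("wrist","pics/w3.png",1.4); np.save("w3.npy",np.r_[s["tool_pos"],s["tool_rot"]])
E
```

```text
time: 2.5
tool_pos: [0.6087, 0.0292, 0.3209]
tool_rot: [3.142, 0.002, 3.08]
contact_force: [-0.1, 0.5, 0.1]
opening: 0.0919
grip_force: 0.0
time: 2.75
tool_pos: [0.6056, 0.0297, 0.3196]
tool_rot: [3.141, -0.002, 3.08]
contact_force: [0.2, -1.0, -0.5]
opening: 0.0917
grip_force: 0.0
```

View pics/w3.png

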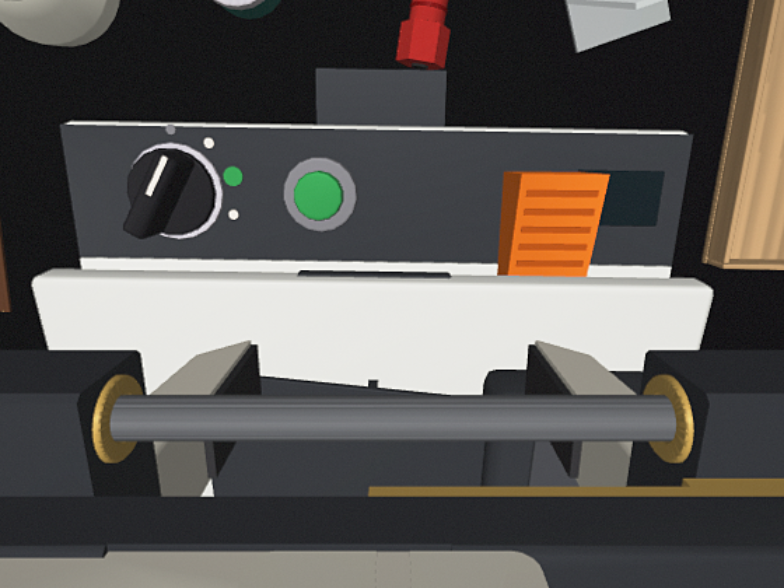

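The view shows: wedge tail top corners (519,173) and (609,175), its left lower edge (502,171)–(498,274), the lid's front edge (35,283)–(712,290), button top (318,196), dial skirt centre about (174,190), bar top ends about (172,152) and (140,230), and the green mark at (233,176).

Run:
```python
from h import *
P={}
for k in(1,3):
  a=np.load(f"w{k}.npy");P[k]=cam("wrist",dict(tool_pos=a[:3],tool_rot=a[3:]))
t=cam("top")
g=lambda n,u,v,z:print(n,np.round(onz(P[3],(u/1.4,v/1.4),z),4))
g("tailtop L",519,173,.191);g("tailtop R",609,175,.191);g("bot tail",502,171,.145);g("bot lid",498,274,.145)
g("slope L",510,276,.175);g("slope R",587,276,.175)
g("slot tail R on right",600,194,.187)
g("button",318,196,.167);g("skirt",174,190,.157);g("bar pt",168,150,.185);g("bar end",138,228,.185);g("line0",164,157,.185);g("line1",149,195,.185);g("mark",233,176,.145)
g("deck front L",62,123,.145);g("deck fr R",692,133,.145)
g("lid L",33,283,.197);g("lid R",712,290,.197)
print("button tri13",tri([P[1],P[3]],[np.array((332,368))/1.4,np.array((318,196))/1.4]))
print("mark tri13",tri([P[1],P[3]],[np.array((248,341))/1.4,np.array((233,176))/1.4]))
print("wedge bot tail tri13",tri([P[1],P[3]],[np.array((512,338))/1.4,np.array((502,171))/1.4]))
print("wedge top R tri13",tri([P[1],P[3]],[np.array((615,367))/1.4,np.array((609,175))/1.4]))
```

```text
tailtop L [0.549  0.1012 0.191 ]
tailtop R [0.5532 0.1501 0.191 ]
bot tail [0.5494 0.1017 0.145 ]
bot lid [0.6163 0.0987 0.145 ]
slope L [0.6105 0.0999 0.175 ]
slope R [0.6135 0.1466 0.175 ]
slot tail R on right [0.5635 0.1473 0.187 ]
button [ 0.556  -0.0129  0.167 ]
skirt [ 0.5475 -0.1025  0.157 ]
bar pt [ 0.5248 -0.0898  0.185 ]
bar end [ 0.5662 -0.1148  0.185 ]
line0 [ 0.5283 -0.0927  0.185 ]
line1 [ 0.5482 -0.1049  0.185 ]
mark [ 0.5417 -0.0688  0.145 ]
deck front L [ 0.5033 -0.1696  0.145 ]
deck fr R [0.5338 0.2197 0.145 ]
lid L [ 0.592  -0.1738  0.197 ]
lid R [0.6203 0.2092 0.197 ]
button tri13 [ 0.55638553 -0.01345869  0.16186027]
mark tri13 [ 0.5417152  -0.06930735  0.14333812]
wedge bot tail tri13 [0.54919836 0.10163567 0.14835576]
wedge top R tri13 [0.55308634 0.14959836 0.19220771]
```

Run:
```python
from h import *
go([0.579,0.124,0.156],np.pi-0.062)
```

```text
tcp [0.6052 0.0299 0.3205] yaw 3.08 q6 -1.59 t 2.8
shift [0.0318 0.0923 0.1645]
turn 0.0
```

```bash
python3 -m jog '[[[1,0.011,0.031,0.01,0],[1,0.021,0.062,0.025,0],[1,0.032,0.092,0.045,0],[1,0.032,0.092,0.08,0],[1,0.032,0.092,0.11,0]]]' && python3 -m jog '[[[1,0,0,0.02,0],[1,0,0,0.035,0],[1,0,0,0.045,0],[1,0,0,0.053,0],[1,0,0,0.053,0]]]'
python3 - <<'E'
from h import *
go([0.579,0.124,0.156],np.pi-0.062); print(robot.observe()["contact_force"])
c=cam("top");s=robot.observe()
im=cv2.imwrite("pics/a.png",robot.read_camera("wrist")[:,:,::-1])
E
```

```text
time: 3.22
tool_pos: [0.5779, 0.1258, 0.2113]
tool_rot: [3.141, 0.003, 3.083]
contact_force: [0.2, 0.4, -0.1]
opening: 0.092
grip_force: 0.0
time: 3.63
tool_pos: [0.5785, 0.1235, 0.1571]
tool_rot: [-3.142, -0.001, 3.08]
contact_force: [-0.3, 0.9, -0.4]
opening: 0.0913
grip_force: 0.0
tcp [0.5785 0.1235 0.1571] yaw 3.08 q6 -1.43 t 3.63
shift [-0.0005  0.0005  0.0011]
turn 0.0
[-0.29076616  0.87505492 -0.39125679]
```

```bash
python3 -m jog '[[[-1,0,0,0,0],[-1,0,0,0,0],[-1,0,0,0,0],[-1,0,0,0,0],[-1,0,0,0,0]]]' 45 && python3 -m jog '[[[-1,0,0,0,0],[-1,0,0,0,0],[-1,0,0,0,0],[-1,0,0,0,0],[-1,0,0,0,0]]]'
```

```text
time: 4.1
tool_pos: [0.5795, 0.1234, 0.1581]
tool_rot: [3.141, 0.001, 3.08]
contact_force: [-1.7, 0.7, -0.7]
opening: 0.0632
grip_force: 0.0
time: 4.52
tool_pos: [0.5791, 0.1247, 0.1577]
tool_rot: [3.14, -0.0, 3.08]
contact_force: [-0.8, 4.8, 0.6]
opening: 0.0479
grip_force: 45.0
```

```bash
python3 -m jog '[[[-1,0.007,0,0,0],[-1,0.014,0,0,0],[-1,0.02,0,0,0],[-1,0.02,0,0,0],[-1,0.02,0,0,0]]]' && python3 -m jog '[[[-1,0,0,0,0],[-1,0,0,0,0],[-1,0,0,0,0],[-1,0,0,0,0],[-1,0,0,0,0]]]'
python3 - <<'E'
from h import *
im=robot.read_camera("top")[130:230,150:380,::-1]
cv2.imwrite("pics/t1.png",cv2.resize(im,None,fx=3,fy=3,interpolation=3))
E
```

```text
time: 4.93
tool_pos: [0.5595, 0.1246, 0.1577]
tool_rot: [3.141, 0.0, 3.079]
contact_force: [1.2, -0.8, -0.0]
opening: 0.0474
grip_force: 45.0
time: 5.35
tool_pos: [0.5595, 0.1246, 0.1577]
tool_rot: [3.142, 0.0, 3.08]
contact_force: [1.5, -0.5, 1.1]
opening: 0.0481
grip_force: 45.0
```

View pics/t1.png

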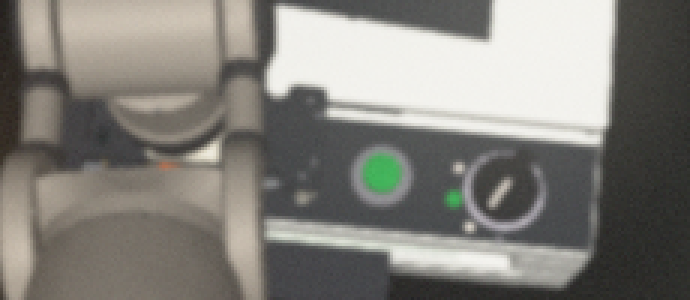

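The arm hides the wedge here (the dial and button are seen unmoved), but the opening stays at 48 mm, so the wedge is held. I carry on with the tugs.

```bash
H='[[[-1,0,0,0,0],[-1,0,0,0,0],[-1,0,0,0,0],[-1,0,0,0,0],[-1,0,0,0,0]]]'
python3 -m jog '[[[-1,0.007,0,0,0],[-1,0.014,0,0,0],[-1,0.02,0,0,0],[-1,0.02,0,0,0],[-1,0.02,0,0,0]]]' && python3 -m jog '[[[-1,0,0,0,0],[-1,0,0,0,0],[-1,0,0,0,0],[-1,0,0,0,0],[-1,0,0,0,0]]]' >/dev/null
python3 -m jog '[[[-1,0.007,0,0,0],[-1,0.014,0,0,0],[-1,0.02,0,0,0],[-1,0.02,0,0,0],[-1,0.02,0,0,0]]]' && python3 -m jog '[[[-1,0,0,0,0],[-1,0,0,0,0],[-1,0,0,0,0],[-1,0,0,0,0],[-1,0,0,0,0]]]' >/dev/null
python3 - <<'E'
from h import *
s=robot.observe();print(s["tool_pos"],s["contact_force"],s["opening"])
im=robot.read_camera("scene")[200:320,200:400,::-1]
cv2.imwrite("pics/s1.png",cv2.resize(im,None,fx=4,fy=4,interpolation=3))
E
```

```text
time: 5.82
tool_pos: [0.5392, 0.1259, 0.1577]
tool_rot: [3.142, -0.0, 3.08]
contact_force: [0.0, -0.9, 0.3]
opening: 0.0478
grip_force: 45.0
time: 6.65
tool_pos: [0.5194, 0.1272, 0.1577]
tool_rot: [3.141, 0.0, 3.08]
contact_force: [0.8, -0.0, 1.0]
opening: 0.0474
grip_force: 45.0
[0.51933297 0.12722578 0.15769653] [-0.04676036 -0.69347047  2.1042752 ] 0.04789034607704242
```

View pics/s1.png

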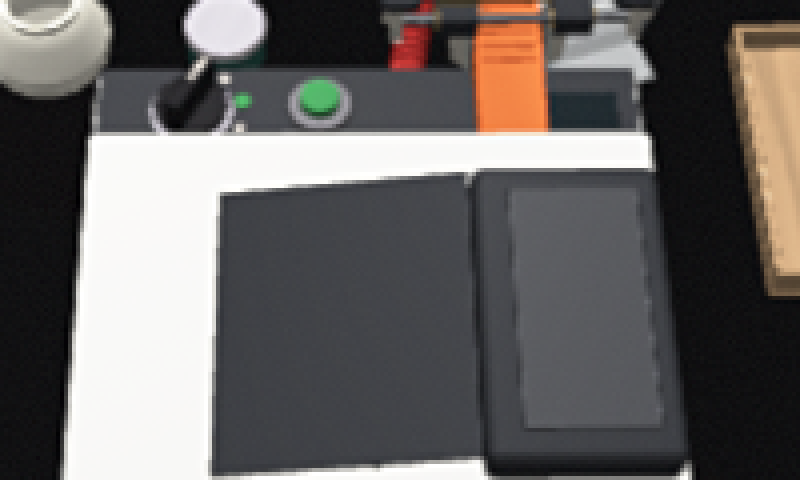

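The wedge slides out from under the lid (orange strip (475–550, 0–130)), with the lid coming down level. Three more tugs.

```bash
python3 -m jog '[[[-1,0.007,0,0,0],[-1,0.014,0,0,0],[-1,0.02,0,0,0],[-1,0.02,0,0,0],[-1,0.02,0,0,0]]]' && python3 -m jog '[[[-1,0,0,0,0],[-1,0,0,0,0],[-1,0,0,0,0],[-1,0,0,0,0],[-1,0,0,0,0]]]' >/dev/null
python3 -m jog '[[[-1,0.007,0,0,0],[-1,0.014,0,0,0],[-1,0.02,0,0,0],[-1,0.02,0,0,0],[-1,0.02,0,0,0]]]' && python3 -m jog '[[[-1,0,0,0,0],[-1,0,0,0,0],[-1,0,0,0,0],[-1,0,0,0,0],[-1,0,0,0,0]]]' >/dev/null
python3 -m jog '[[[-1,0.007,0,0,0],[-1,0.014,0,0,0],[-1,0.02,0,0,0],[-1,0.02,0,0,0],[-1,0.02,0,0,0]]]' && python3 -m jog '[[[-1,0,0,0,0],[-1,0,0,0,0],[-1,0,0,0,0],[-1,0,0,0,0],[-1,0,0,0,0]]]' >/dev/null
python3 - <<'E'
from h import *
s=robot.observe();print(s["tool_pos"],s["contact_force"],s["opening"])
im=robot.read_camera("scene")[200:320,200:400,::-1]
cv2.imwrite("pics/s2.png",cv2.resize(im,None,fx=4,fy=4,interpolation=3))
E
```

```text
time: 7.53
tool_pos: [0.4993, 0.1284, 0.1577]
tool_rot: [3.142, 0.0, 3.08]
contact_force: [-0.0, 0.6, 0.7]
opening: 0.0475
grip_force: 45.0
time: 8.37
tool_pos: [0.4794, 0.1297, 0.1577]
tool_rot: [3.141, 0.0, 3.08]
contact_force: [0.8, 0.1, 1.6]
opening: 0.0479
grip_force: 45.0
time: 9.2
tool_pos: [0.4584, 0.1308, 0.1577]
tool_rot: [-3.141, -0.002, 3.08]
contact_force: [-2.4, 0.3, 4.1]
opening: 0.0479
grip_force: 45.0
[0.45947285 0.1308518  0.15758652] [-2.80958865  0.33670176  2.03526635] 0.04763288199526766
```

View pics/s2.png

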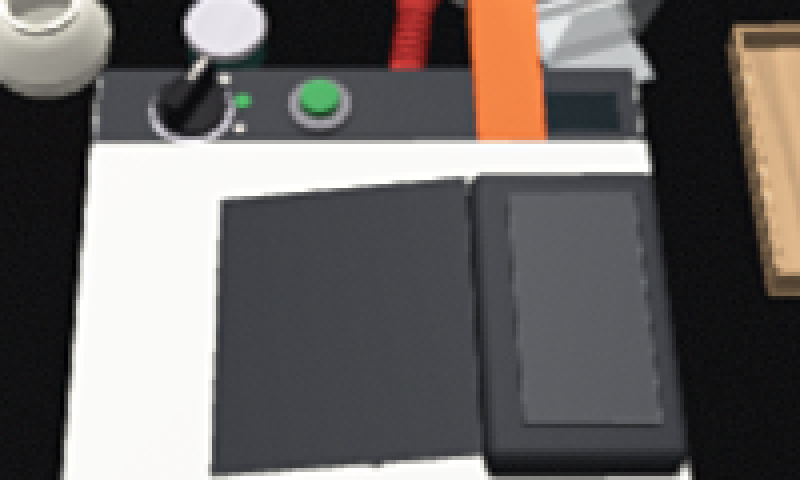

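The orange still runs to the lid edge (row 140), but the lid's thickness hides the last 18 mm from this camera; by the numbers the tip is about 16 mm out. One more tug to be sure, and I check the paper rack's position beside the tray.

```bash
python3 -m jog '[[[-1,0.007,0,0,0],[-1,0.014,0,0,0],[-1,0.02,0,0,0],[-1,0.02,0,0,0],[-1,0.02,0,0,0]]]' && python3 -m jog '[[[-1,0,0,0,0],[-1,0,0,0,0],[-1,0,0,0,0],[-1,0,0,0,0],[-1,0,0,0,0]]]' >/dev/null
python3 - <<'E'
from h import *
s=robot.observe();print(s["tool_pos"],s["contact_force"],s["opening"])
im=robot.read_camera("scene")[:,:,::-1]; hs=cv2.cvtColor(im,cv2.COLOR_BGR2HSV)
m=cv2.inRange(hs,(5,180,120),(18,255,255)); ys,xs=np.nonzero(m[200:300,300:380]); print("orange lowest row",ys.max()+200,"col",xs[ys==ys.max()].mean()+300)
print("tip",onz(cam("scene"),(xs[ys==ys.max()].mean()+300,ys.max()+200.5),.149))
c,d=cam("top"),cam("scene")
print("rack post", tri([c,d],[np.array((50,253))/1.4,np.array((752,280))/1.4]),tri([c,d],[np.array((92,275))/1.4,np.array((752,280))/1.4]),tri([c,d],[np.array((92,275))/1.4,np.array((640,333))/1.4]),tri([c,d],[np.array((48,253))/1.4,np.array((633,293))/1.4]))
E
```

```text
time: 10.08
tool_pos: [0.4387, 0.1321, 0.1577]
tool_rot: [-3.142, -0.001, 3.08]
contact_force: [-1.6, 0.2, -1.1]
opening: 0.048
grip_force: 45.0
[0.43956317 0.13209112 0.15759602] [-1.25407419 -0.01045643 -0.33936033] 0.047699158554576106
orange lowest row 229 col 326.5
tip [0.57562414 0.12476533 0.149     ]
rack post [0.57780051 0.60769979 0.21139306] [0.56456811 0.57392097 0.20701304] [0.55575832 0.53256793 0.02161679] [0.54913068 0.50698371 0.17503413]
```

The tip is at x = 0.576, well clear of the lid edge (0.613). Now lift and carry to the tray.

```bash
python3 -m jog '[[[-1,0,0,-0.02,0],[-1,0,0,-0.045,0],[-1,0,0,-0.07,0],[-1,0,0.02,-0.085,0],[-1,-0.003,0.05,-0.09,0]]]' && python3 -m jog '[[[-1,-0.004,0.035,0,0],[-1,-0.008,0.07,0,0],[-1,-0.012,0.105,0,0],[-1,-0.017,0.14,0,0],[-1,-0.02,0.17,0,0]]]' && python3 -m jog '[[[-1,-0.007,0.02,0,0],[-1,-0.007,0.032,0,0],[-1,-0.007,0.032,0,0],[-1,-0.007,0.032,0,0]]]'
python3 - <<'E'
from h import *
go([.485,.382,.019],np.pi-.071)
s=save("wrist","pics/w4.png",1.4)
E
```

```text
time: 10.97
tool_pos: [0.4467, 0.181, 0.2503]
tool_rot: [3.141, 0.004, 3.077]
contact_force: [2.1, 0.7, -2.6]
opening: 0.0477
grip_force: 45.0
time: 11.38
tool_pos: [0.4762, 0.3524, 0.2469]
tool_rot: [-3.142, -0.0, 3.08]
contact_force: [0.2, -0.5, -3.0]
opening: 0.0481
grip_force: 45.0
time: 11.72
tool_pos: [0.4847, 0.3818, 0.2465]
tool_rot: [-3.14, -0.001, 3.081]
contact_force: [-0.2, -0.6, -2.8]
opening: 0.0475
grip_force: 45.0
tcp [0.4847 0.3818 0.2465] yaw 3.081 q6 -0.97 t 11.72
shift [-0.0006  0.0006  0.2275]
turn 0.01
```

View pics/w4.png

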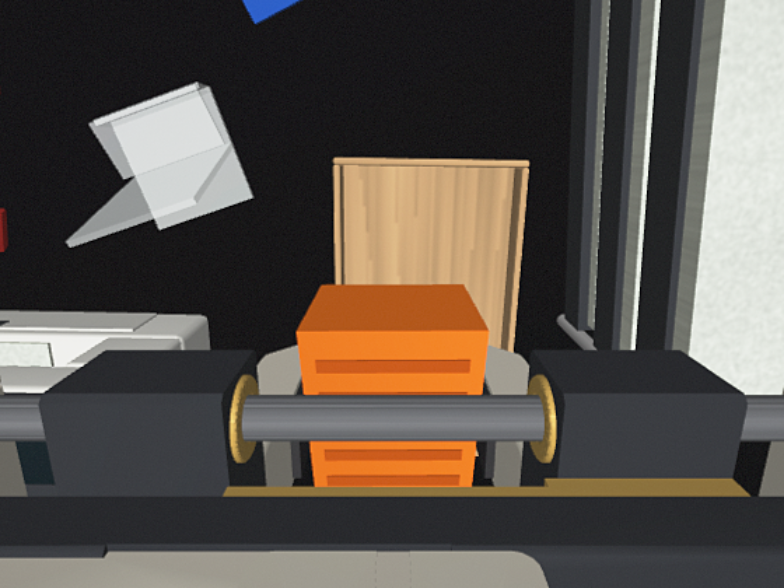

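The wedge is held straight above the tray (tray front rim (333–529,160), wedge tail (300–487,330)); the rack stays to the right (≥565).

```bash
python3 - <<'E'
from h import *
s=robot.observe();c=cam("wrist",s)
for p in((333,160),(529,162),(343,230),(522,230)):print(np.round(onz(c,(p[0]/1.4,p[1]/1.4),.032),4))
for p in((572,300),(557,318),(592,345)):print("rack z.05/.1",np.round(onz(c,(p[0]/1.4,p[1]/1.4),.05),4),np.round(onz(c,(p[0]/1.4,p[1]/1.4),.1),4))
E
python3 -m jog '[[[-1,0,0,0.035,0.01],[-1,0,0,0.07,0.01],[-1,0,0,0.105,0.01],[-1,0,0,0.135,0.01],[-1,0,0,0.16,0.01]]]'
```

```text
[0.4153 0.3419 0.032 ]
[0.4254 0.4805 0.032 ]
[0.4653 0.3446 0.032 ]
[0.4736 0.4758 0.032 ]
rack z.05/.1 [0.524  0.5078 0.05  ] [0.5081 0.49   0.1   ]
rack z.05/.1 [0.5371 0.4973 0.05  ] [0.5194 0.481  0.1   ]
rack z.05/.1 [0.5599 0.5238 0.05  ] [0.5389 0.5037 0.1   ]
time: 12.18
tool_pos: [0.4844, 0.3799, 0.0856]
tool_rot: [-3.14, -0.002, 3.068]
contact_force: [0.1, 0.7, -2.3]
opening: 0.0479
grip_force: 45.0
```

Run:
```python
from h import *
s=dict(robot.observe()); s["tool_pos"]=np.array([.4847,.3818,.2465]);s["tool_rot"]=np.array([-3.14,-.001,3.081])
w=cam("wrist",s);c=cam("top");d=cam("scene")
for a in((557,318),(592,345)):
  for b in((92,275),(50,253)):
    X=tri([w,c],[np.array(a)/1.4,np.array(b)/1.4]);print(a,b,X,"res",proj(w,X)*1.4-a,proj(c,X)*1.4-b, "scene",proj(d,X)*1.4)
go([.472,.404,.0856])
```

```text
(557, 318) (92, 275) [0.5552421  0.51536594 0.00085417] res [1.90387612 1.20713255] [0.87143659 0.6001235 ] scene [619.8795201 340.5227732]
(557, 318) (50, 253) [0.50446773 0.46098395 0.23345867] res [61.54337212 82.47766932] [14.82947543 21.13686799] scene [617.30751977 258.54659446]
(592, 345) (92, 275) [0.53584992 0.4902747  0.09993191] res [-21.82376258  -2.63367266] [-8.33084228 -1.22198063] scene [618.28050219 308.62219826]
(592, 345) (50, 253) [0.56760612 0.54295808 0.06266772] res [32.32964797 15.53450644] [13.60900356  6.93867222] scene [641.15585435 328.62189625]
tcp [0.4844 0.3799 0.0856] yaw 3.068 q6 -0.96 t 12.18
shift [0.0141 0.0232 0.    ]
```

```bash
python3 -m jog '[[[-1,0.013,0.02,0,0],[-1,0.013,0.02,0.02,0],[-1,0.013,0.02,0.04,0],[-1,0.013,0.02,0.052,0],[-1,0.013,0.02,0.06,0]]]' && python3 -m jog '[[[-1,0,0,0.003,0],[-1,0,0,0.006,0],[-1,0,0,0.006,0]]]'
```

```text
time: 12.6
tool_pos: [0.4731, 0.4013, 0.0264]
tool_rot: [-3.14, -0.002, 3.069]
contact_force: [-0.9, -0.6, -2.9]
opening: 0.0476
grip_force: 45.0
time: 12.85
tool_pos: [0.4739, 0.4025, 0.022]
tool_rot: [3.141, 0.001, 3.069]
contact_force: [-0.4, -1.3, -3.7]
opening: 0.0479
grip_force: 45.0
```

```bash
python3 -m jog '[[[-1,0,0,0.001,0],[-1,0,0,0.002,0],[-1,0,0,0.003,0],[-1,0,0,0.003,0]]]'; python3 -m jog '[[[-1,0,0,0.001,0],[-1,0,0,0.001,0],[-1,0,0,0.001,0]]]'
```

```text
time: 13.18
tool_pos: [0.4736, 0.4027, 0.0189]
tool_rot: [3.141, 0.0, 3.07]
contact_force: [-0.4, -0.4, -1.9]
opening: 0.048
grip_force: 45.0
time: 13.43
tool_pos: [0.4736, 0.4027, 0.0178]
tool_rot: [3.141, 0.0, 3.07]
contact_force: [-0.6, -0.1, -2.0]
opening: 0.0478
grip_force: 45.0
```

```bash
python3 -m jog '[[[0.3,0,0,0,0],[0.3,0,0,0,0],[0.3,0,0,0,0],[0.3,0,0,0,0],[0.3,0,0,0,0]]]'; python3 -m jog '[[[0.3,0,0,-0.005,0],[0.3,0,0,-0.03,0],[0.3,0,0,-0.07,0],[0.3,0,0,-0.11,0],[0.3,0,0,-0.15,0]]]'; python3 -m jog '[[[0.3,0,-0.01,-0.04,0],[0.3,0,-0.04,-0.07,0],[0.3,0,-0.08,-0.09,0],[0.3,0,-0.12,-0.1,0],[0.3,0,-0.155,-0.1,0]]]'
python3 - <<'E'
from h import *
im=robot.read_camera("top")[:,:,::-1]; hs=cv2.cvtColor(im,cv2.COLOR_BGR2HSV)
m=cv2.inRange(hs,(5,200,120),(15,255,255)); cnt=max(cv2.findContours(m,0,2)[0],key=cv2.contourArea)
b=cv2.boxPoints(cv2.minAreaRect(cnt)); print([np.round(onz(cam("top"),p,.03),3) for p in b])
# dial target: tool yaw so that the fingers close across the bar (tool x along bar)
go([.5475,-.1025,.30])
E
```

```text
time: 13.85
tool_pos: [0.4737, 0.4027, 0.0179]
tool_rot: [3.141, 0.0, 3.07]
contact_force: [0.4, 0.4, -0.1]
opening: 0.0598
grip_force: 0.0
time: 14.27
tool_pos: [0.4732, 0.4024, 0.1696]
tool_rot: [-3.141, -0.0, 3.07]
contact_force: [0.3, 0.8, 0.2]
opening: 0.0601
grip_force: 0.0
time: 14.68
tool_pos: [0.4628, 0.247, 0.271]
tool_rot: [3.139, 0.006, 3.071]
contact_force: [0.8, -0.3, 0.6]
opening: 0.0599
grip_force: 0.0
[array([0.45 , 0.433, 0.03 ]), array([0.489, 0.427, 0.03 ]), array([0.478, 0.376, 0.03 ]), array([0.439, 0.382, 0.03 ])]
tcp [0.4621 0.241  0.27  ] yaw 3.068 q6 -1.16 t 14.73
shift [-0.1106 -0.3363 -0.0287]
```

```bash
python3 -m jog '[[[0.3,-0.012,-0.037,0,0],[0.3,-0.024,-0.074,0,0],[0.3,-0.036,-0.11,0,0],[0.3,-0.048,-0.147,0,0],[0.3,-0.06,-0.184,0,0]]]' >/dev/null; python3 -m jog '[[[0.2,-0.012,-0.037,0,0.09],[0.2,-0.024,-0.074,0,0.19],[0.2,-0.036,-0.11,0,0.29],[0.2,-0.048,-0.147,0,0.39],[0.2,-0.049,-0.15,0,0.473]]]'; python3 -m jog '[[[0.2,0,0,0,0],[0.2,0,0,0,0],[0.2,0,0,0,0]]]' >/dev/null
python3 - <<'E'
from h import *
go([.546,-.1025,.168],2.595)
s=save("wrist","pics/w5.png",1.4)
c=cam("wrist",s)
for X in([.546,-.1025,.185],[.5417,-.069,.145]):print(proj(c,X)*1.4)
E
```

```text
time: 15.57
tool_pos: [0.548, -0.099, 0.2675]
tool_rot: [-3.14, 0.002, 2.587]
contact_force: [-0.3, 0.3, 0.1]
opening: 0.0551
grip_force: 0.0
tcp [ 0.5469 -0.0919  0.2679] yaw 2.6 q6 -1.33 t 15.82
shift [-0.0047 -0.0096  0.0999]
turn 0.005
[374.15131439 312.9349827 ]
[423.85869359 254.89508926]
```

View pics/w5.png

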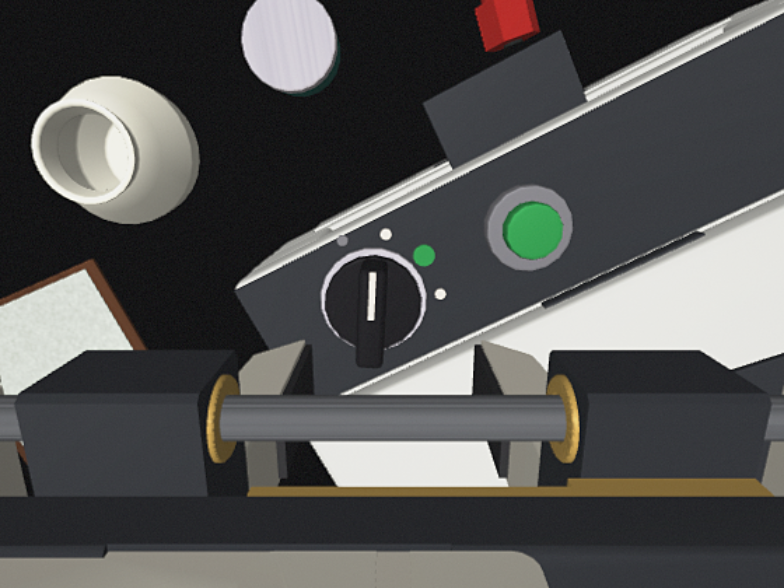

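The bar stands upright in the picture, aligned with the tool: bar top about (372,258)–(369,348), skirt centre (373,299), mark (424,256), button (534,230).

Run:
```python
from h import *
s=robot.observe();c=cam("wrist",s)
g=lambda n,u,v,z:print(n,np.round(onz(c,(u/1.4,v/1.4),z),4))
g("bar",371,303,.185);g("a",372,260,.185);g("b",369,346,.185);g("skirt",373,299,.157);g("mark",424,256,.145);g("button",534,230,.167)
go([.546,-.1025,.168],2.595)
```

```text
bar [ 0.541  -0.1009  0.185 ]
a [ 0.523  -0.0893  0.185 ]
b [ 0.5595 -0.1136  0.185 ]
skirt [ 0.5462 -0.1042  0.157 ]
mark [ 0.5424 -0.069   0.145 ]
button [ 0.555  -0.0137  0.167 ]
tcp [ 0.5469 -0.0917  0.2679] yaw 2.6 q6 -1.33 t 15.87
shift [-0.0048 -0.0098  0.0999]
turn 0.005
```

```bash
python3 -m jog '[[[0.2,-0.005,-0.01,0.025,0.02],[0.2,-0.005,-0.01,0.055,0.02],[0.2,-0.005,-0.01,0.08,0.02],[0.2,-0.005,-0.01,0.094,0.02],[0.2,-0.005,-0.01,0.099,0.02]]]'; python3 -m jog '[[[-1,0,0,0,0],[-1,0,0,0,0],[-1,0,0,0,0],[-1,0,0,0,0],[-1,0,0,0,0]]]' 10;python3 -m jog '[[[-1,0,0,0,0],[-1,0,0,0,0],[-1,0,0,0,0],[-1,0,0,0,0],[-1,0,0,0,0]]]'
```

```text
time: 16.28
tool_pos: [0.5449, -0.1023, 0.1664]
tool_rot: [-3.141, -0.004, 2.58]
contact_force: [0.3, 0.1, 0.4]
opening: 0.0551
grip_force: 0.0
time: 16.7
tool_pos: [0.5467, -0.1041, 0.1697]
tool_rot: [3.141, 0.002, 2.577]
contact_force: [-1.5, -0.1, 0.1]
opening: 0.0263
grip_force: 0.0
time: 17.12
tool_pos: [0.5464, -0.1042, 0.169]
tool_rot: [3.141, 0.001, 2.577]
contact_force: [-1.2, -0.7, 3.5]
opening: 0.0138
grip_force: 10.0
```

```bash
python3 -m jog '[[[-1,0,0,0,0.12],[-1,0,0,0,0.24],[-1,0,0,0,0.36],[-1,0,0,0,0.48],[-1,0,0,0,0.6]]]' 20; python3 -m jog '[[[-1,0,0,0,0.12],[-1,0,0,0,0.227],[-1,0,0,0,0.227],[-1,0,0,0,0.227]]]'; python3 -m jog '[[[0.2,0,0,0,0],[0.2,0,0,0,0],[0.2,0,0,0,0],[0.2,0,0,0,0]]]';python3 -m jog '[[[0.2,0,0,-0.03,0],[0.2,0,0,-0.07,0],[0.2,0,0,-0.1,0],[0.2,0,0,-0.1,0],[0.2,0,0,-0.1,0]]]'
python3 - <<'E'
from h import *
s=save("wrist","pics/w6.png",1.4);c=cam("wrist",s);print(s["tool_pos"],s["tool_rot"])
np.save("w6.npy",np.r_[s["tool_pos"],s["tool_rot"]])
E
```

```text
time: 17.53
tool_pos: [0.5472, -0.1036, 0.1691]
tool_rot: [3.139, 0.0, 1.971]
contact_force: [2.3, 2.3, 1.7]
opening: 0.0136
grip_force: 20.0
time: 17.87
tool_pos: [0.5476, -0.1035, 0.1691]
tool_rot: [3.138, -0.0, 1.75]
contact_force: [4.5, 3.0, 1.5]
opening: 0.014
grip_force: 20.0
time: 18.2
tool_pos: [0.5459, -0.1041, 0.1684]
tool_rot: [-3.141, -0.0, 1.75]
contact_force: [0.3, -0.6, -0.2]
opening: 0.036
grip_force: 0.0
time: 18.62
tool_pos: [0.5468, -0.1044, 0.2703]
tool_rot: [3.138, 0.002, 1.75]
contact_force: [-0.4, 0.4, -0.8]
opening: 0.055
grip_force: 0.0
[ 0.54682288 -0.104397    0.27028906] [3.13831588e+00 1.83311332e-03 1.74976863e+00]
```

View pics/w6.png

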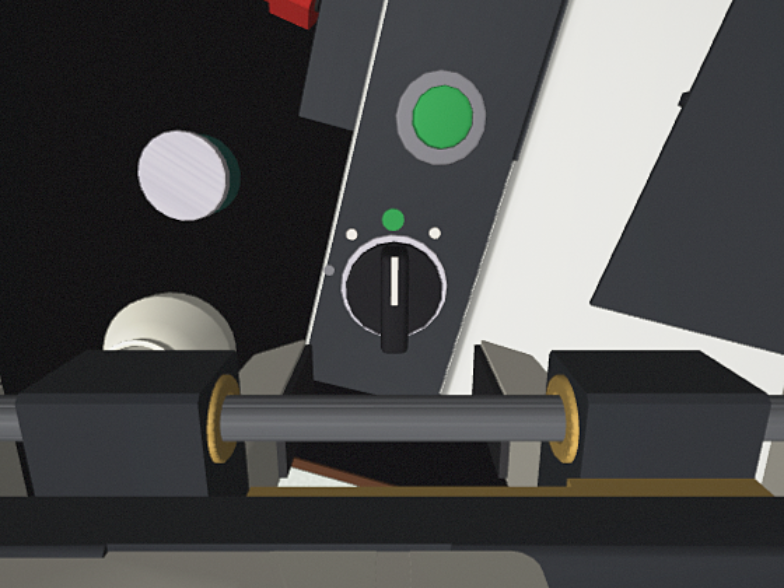

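Pointer line (394, 257–305) faces the green mark (393,220) squarely. Next the button, seen at (442,116).

Run:
```python
from h import *
s=robot.observe();c=cam("wrist",s)
b=onz(c,(442/1.4,117/1.4),.167);print(b)
c2=np.array([.5555,-.0135,.18]);go(c2)
```

```text
[ 0.55442423 -0.0138076   0.167     ]
tcp [ 0.546  -0.1041  0.2685] yaw 1.75 q6 -0.51 t 18.67
shift [0.0875 0.0255 0.0885]
```

```bash
python3 -m jog '[[[-1,0.03,0.008,0,0],[-1,0.06,0.016,0,0],[-1,0.0875,0.0245,0,0],[-1,0.0875,0.0245,0.02,0],[-1,0.0875,0.0245,0.04,0]]]' 20; python3 -m jog '[[[-1,0,0,0.02,0],[-1,0,0,0.035,0],[-1,0,0,0.044,0],[-1,0,0,0.044,0],[-1,0,0,0.044,0]]]'
```

```text
time: 19.08
tool_pos: [0.5545, -0.0119, 0.2272]
tool_rot: [-3.141, -0.0, 1.753]
contact_force: [-0.3, -0.3, -0.0]
opening: 0.0262
grip_force: 0.0
time: 19.5
tool_pos: [0.5544, -0.0136, 0.1839]
tool_rot: [-3.14, -0.001, 1.75]
contact_force: [0.6, -0.1, 0.4]
opening: 0.0005
grip_force: 0.0
```

```bash
python3 -m jog '[[[-1,0,0,0.003,0],[-1,0,0,0.006,0],[-1,0,0,0.009,0],[-1,0,0,0.012,0],[-1,0,0,0.012,0]]]';python3 -m jog '[[[-1,0,0,0.001,0],[-1,0,0,0.002,0],[-1,0,0,0.002,0]]]'
```

```text
time: 19.92
tool_pos: [0.5551, -0.0137, 0.1727]
tool_rot: [3.141, 0.0, 1.75]
contact_force: [-0.3, -0.0, 3.1]
opening: 0.0006
grip_force: 1.4
time: 20.17
tool_pos: [0.5551, -0.0137, 0.1709]
tool_rot: [3.141, 0.0, 1.75]
contact_force: [-0.2, -0.1, 4.2]
opening: 0.0007
grip_force: 1.9
```

```bash
python3 -m jog '[[[-1,0,0,0.0015,0],[-1,0,0,0.003,0],[-1,0,0,0.003,0],[-1,0,0,0.003,0]]]';python3 -m jog '[[[-1,0,0,0.001,0],[-1,0,0,0.002,0],[-1,0,0,0.002,0],[-1,0,0,0.002,0]]]'
```

```text
time: 20.5
tool_pos: [0.5551, -0.0137, 0.1691]
tool_rot: [3.14, 0.001, 1.75]
contact_force: [-3.2, -0.8, 12.3]
opening: 0.001
grip_force: 6.2
time: 20.83
tool_pos: [0.5552, -0.0137, 0.1688]
tool_rot: [3.139, 0.001, 1.75]
contact_force: [-7.2, 0.5, 24.4]
opening: 0.0004
grip_force: 12.0
```

The button stopped at its full travel (0.169 m, force rising to 24 N). Let go, retreat and check everything.

```bash
python3 -m jog '[[[-1,0,0,-0.01,0],[-1,0,0,-0.03,0],[-1,0,0,-0.06,0],[-1,0,0,-0.1,0],[-1,0.0,0,-0.13,0]]]'; python3 -m jog '[[[0,0,-0.03,0,0],[0,0,-0.06,0,0],[0,0,-0.09,0,0],[0,0,-0.12,0,0],[0,0,-0.15,0,0]]]'; python3 -m jog '[[[0,0,0,0,0],[0,0,0,0,0]]]'
python3 - <<'E'
from h import *
save("scene","pics/s3.png",1.4)
E
```

```text
time: 21.25
tool_pos: [0.5546, -0.0135, 0.2977]
tool_rot: [3.141, -0.0, 1.75]
contact_force: [1.2, -0.2, -0.1]
opening: 0.0001
grip_force: 0.0
time: 21.67
tool_pos: [0.4054, -0.0402, 0.295]
tool_rot: [-3.14, -0.001, 1.75]
contact_force: [0.2, -0.5, 0.7]
opening: 0.0293
grip_force: 0.0
time: 21.83
tool_pos: [0.4062, -0.0403, 0.2958]
tool_rot: [3.141, -0.0, 1.749]
contact_force: [0.7, -0.7, 0.0]
opening: 0.0424
grip_force: 0.0
```

View pics/s3.png

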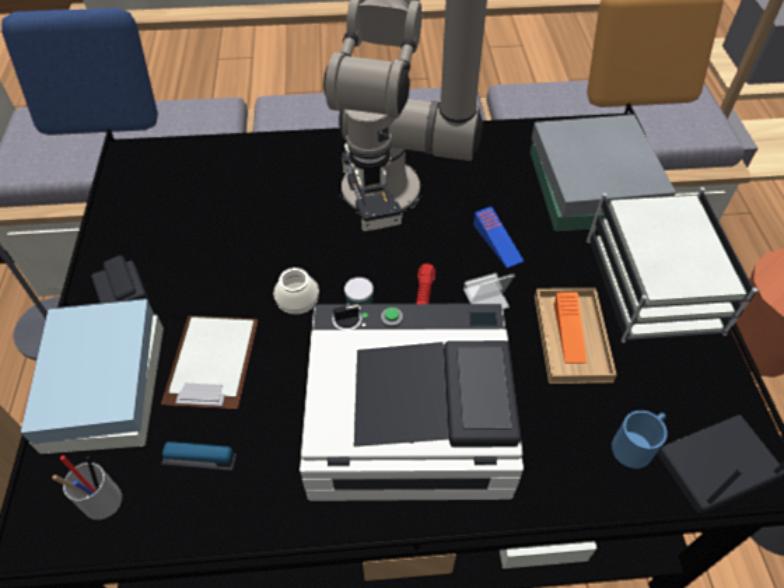

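The scene view shows the wedge lying flat in the tray (570,328), the lid shut, the pointer at the mark (365,315), and the bystanders unmoved.

```bash
python3 -c "
from cell import robot
print(robot.hand_in())"
```

```text
the job is handed in; nothing more can be done
None
```

The job is handed in: the wedge came out in seven 2 cm tugs and lies flat in the tray, the lid is shut, the dial's pointer faces the green mark, the button was pressed fully down and released, and nothing else on the cart moved in the last picture.

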